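# Rack the microscope objectives in reverse order

### The arm

A 6-joint arm with a two-finger parallel gripper is mounted at the origin on the work surface. World frame = base frame: x ahead of the robot, y to its left, z up, the work surface at z = 0. Lengths are in mm, angles in rad, forces in N, time in s.
With the tool pointing down it reaches from about 350 to 875 mm from the base axis. Payload 4.2 kg.
Tool frame: the origin (TCP) lies on the mounting face of the last link; the fingertips stand 173 mm ahead of it and the grasp point (between the pads) lies 155 mm ahead of it; z points along the fingers, y is the direction in which the jaws open and shut (so a half turn about z gives the same grasp; the last joint's range is limited). The gripper opens to 85 mm and grips with 20 to 120 N. Pads are 22 mm wide; open, the fingers measure 114 mm over their backs; the gripper's body (76 mm by 85 mm) begins 54 mm behind the grasp point. The pads swing forward as they close: fully open they stand 13 mm farther back than shut.
Start: joints at [-0.955, 0.385, 0.008, 0, -1.194, -0.259], TCP at [218.313, -585.61, 404.712] pointing down, gripper open.
Joint ranges: [-3.14, 3.14], [-1.21, 2.06], [-1.07, 1.41], [-3.16, 2.05], [-2.99, -0.16], [-3.1, 3.1]. Speed limits (rad/s): [2.79, 2.79, 3.14, 3.14, 3.14, 3.14].

### API

Orientations are given as a unit quaternion [x, y, z, w].
In Python, from bench import arm gives the robot as it stands.
- The arm moves only by the shell command python3 -m jog 'ROWS' [OPENING]. ROWS is JSON, a list that holds one entry, the list of rows, each a list of 4 numbers: the shift along the tool's x, y, z in mm, then the turn about the tool's z in degrees. In form: [[[x, y, z, spin], ...]]. A call has exactly 5 rows; each row is the pose to reach, as a shift and turn from the pose measured when the call began, along the tool's axes at that moment; what a row does not reach only later rows make up. A row lasts 1/8 s, in which the tool goes at most 62.5 mm and 10.7 degrees, less where a joint would pass 70% of its speed; a pose out of reach is approached as far as the arm can. A call with a gripper value outside its range is refused whole. OPENING is the finger opening in mm, from 0 to 85.4, set as the call begins (- or left out, the last holds). The fingers move at their own pace and stop on an object; the grip force is fixed at half the most. Time passes only in rows, so rows that repeat a pose let the fingers close, or fill a call up. It gives the time, the measured TCP pose, the force and the opening at its end, in the units of the state.
- arm.read_state(): the state, without advancing time (a new reading comes with each control period).
- arm.get_image(name): name is "scene" or "side" or "wrist"; returns (picture, depth): 384x512x3 uint8, blue, green, red; 384x512 float32, mm along the optical axis (not along the pixel's ray), 0 where there is no reading.
- arm.camera_params(name): a dict with "mtx" (3x3 intrinsics, pixels), "k1" (the pictures are not rectified: a ray, as slopes to the right and down, at radius r is drawn at 1 + k1 r^2 times it, then the intrinsics apply), "R" (3x3) and "t" (3): a world point X has camera coordinates R X + t. Camera axes: x right, y down, z forward; pixel columns grow to the right and rows downward; lengths in mm; the calibration is good to about 2 mm. A picture is of the moment at which its call begins: read the wrist's pose just before it. camera_params takes no time and is no camera call; for the wrist camera it gives the pose at the moment of the call.
- arm.job_done(): hands the job in, once; it reports no verdict.
The state is a dict: "clock": time; "joints": joint angles; "joint_vel": joint speeds; "joint_efforts": joint torques, N m; "position": TCP position; "ee_rot": TCP orientation; "contact_force": force on the tool from outside, world axes, zero at the start; "wrist_torque": the same for the moment, N m; "gripper_width": finger opening in mm.
Only numpy, scipy, OpenCV 4.12 (cv2) and the standard library are available. Lean on these libraries where they do the work, as an engineer would, in place of code of your own. Each camera call takes 0.05 s, during which the arm holds its last target.

### The job

Move the four objective lenses from the drying tray to the white storage rack in reverse order: the lens at the left end of the tray goes into the cup at the right end of the rack, the next one into the next cup, and so on, left and right being the robot's (left is +y). Set each down upright, standing flat inside its cup, never tip or drop one on its side, and leave the bottle, the slide box and the tissue pack where they are.

Things in the scene. Friction and masses are not known exactly. Their poses are not given: they have to be found in the camera images.
- lens_a (a point): Objective lens, metal barrel with a black band, standing upright, nose (glass) up, flat foot 27 in diameter; short and stout, with a step to a narrow nose: 52 high, barrel 34 in diameter up to 36 above its foot (mm), about 110 g. The point is on its axis, half-way up; z is its axis, up. Stands at the start in one of the four cups of the tray.
- lens_b (a point): Objective lens, metal barrel with a black band, standing upright, nose (glass) up, flat foot 27 in diameter; slim with a long plain cone: 60 high, barrel 29 in diameter up to 40 above its foot (mm), about 120 g. The point is on its axis, half-way up; z is its axis, up. Stands at the start in one of the four cups of the tray.
- lens_c (a point): Objective lens, metal barrel with a black band, standing upright, nose (glass) up, flat foot 27 in diameter; stout and stepped, with a cylindrical nose: 67 high, barrel 33 in diameter up to 48 above its foot (mm), about 160 g. The point is on its axis, half-way up; z is its axis, up. Stands at the start in one of the four cups of the tray.
- lens_d (a point): Objective lens, metal barrel with a black band, standing upright, nose (glass) up, flat foot 27 in diameter; the tallest, with a two-part cone: 75 high, barrel 31 in diameter up to 50 above its foot (mm), about 180 g. The point is on its axis, half-way up; z is its axis, up. Stands at the start in one of the four cups of the tray.
- seat_a: The round black rubber cup, fixed on the tray, in which lens_a stands at the start; it stays there and so marks that lens's first place. 58 mm outside, 50 mm inside diameter, floor 2 mm thick, rim 5 mm high. Origin: centre of its underside; axes as the tray's.
- seat_b: The round black rubber cup, fixed on the tray, in which lens_b stands at the start; it stays there and so marks that lens's first place. 58 mm outside, 50 mm inside diameter, floor 2 mm thick, rim 5 mm high. Origin: centre of its underside; axes as the tray's.
- seat_c: The round black rubber cup, fixed on the tray, in which lens_c stands at the start; it stays there and so marks that lens's first place. 58 mm outside, 50 mm inside diameter, floor 2 mm thick, rim 5 mm high. Origin: centre of its underside; axes as the tray's.
- seat_d: The round black rubber cup, fixed on the tray, in which lens_d stands at the start; it stays there and so marks that lens's first place. 58 mm outside, 50 mm inside diameter, floor 2 mm thick, rim 5 mm high. Origin: centre of its underside; axes as the tray's.
- tray: Drying tray, where the lenses stand at the start: a fixed aluminium plate 80 x 260 x 6 mm. Origin: centre of its underside, z up; the row runs along its y, which points to the robot's left (world +y) to within 0.4 rad. The four cups sit on the plate at y = -90, -30, +30, +90 mm, x = 0. Tray and rack change sides from start to start.
- rack: Storage rack, empty at the start: a fixed white plastic plate 70 x 250 x 6 mm with four round cups in a row. Origin: centre of its underside, z up; the row runs along its y, which points to the robot's left (world +y) to within 0.4 rad. Cup centres at y = -90, -30, +30, +90 mm, x = 0; cups 50 mm inside and 58 mm outside diameter, their floor 8 mm and their rim 11 mm above the origin; an end lip at each end (y = +-121 mm) rises to 18 mm.
- oil_bottle: Bystander: small amber bottle with black cap, 32 mm in diameter, 62 mm high, loose. Origin: centre of its underside.
- slide_box: Bystander: grey slide box, 75 x 100 x 34 mm, loose, beyond the work. Origin: centre of its underside.
- tissue_pack: Bystander: white pack of lens tissue, 85 x 110 x 18 mm, loose. Origin: centre of its underside.

How it is judged:
By the outcome, as a careful person would: the job done as asked, in the order asked, and still so for the second after the job is handed in, with the robot touching nothing.
It also fails if it takes over 112 s, if anything falls off the work surface, if the arm or the gripper's body presses on something with over 40 N, if the wrist force passes 120 N, or if a joint passes its speed limit or range.

## Working session

There is one attempt and no reset: what is moved stays moved. The work goes in short steps, Python scripts to look and compute and a shell command to move; the robot and the scene stay as the last step left them, time stands still between calls to the robot, and variables do not carry over. Pictures are saved under pics/ and viewed, and the job is handed in when it is done.

```bash
ls; mkdir -p pics; python3 - <<'E'
from bench import arm
import cv2,numpy as np
s=arm.read_state(); print(s)
for n in ["scene","side","wrist"]:
    p=arm.camera_params(n); im,d=arm.get_image(n)
    cv2.imwrite(f"pics/{n}0.png",im); np.savez(f"{n}0.npz",im=im,d=d,**p)
    print(n,p)
E
```

```text
pics
{'clock': 0.0, 'joints': array([-9.55390252e-01,  3.85561891e-01,  6.63347279e-03, -4.85734786e-04,
       -1.19400872e+00, -2.58588646e-01]), 'joint_vel': array([-0.00141944,  0.00069015,  0.00087305,  0.00096637,  0.00096173,
        0.00013785]), 'joint_efforts': array([-7.44358076e-04, -3.92292917e+01,  1.88403243e+01,  4.18609723e+00,
       -4.57579663e-03, -1.70290252e-05]), 'position': array([ 218.2639735 , -585.43335404,  403.6229144 ]), 'ee_rot': array([-1.77375485e-01,  9.84142642e-01,  1.06535275e-03, -2.48496869e-04]), 'contact_force': array([-0.55091399,  0.83956324,  0.07626406]), 'wrist_torque': array([-0.01573534, -0.01150114, -0.00542811]), 'gripper_width': 85.47459853382135}
scene {'mtx': array([[391.08474986,   0.        , 252.66395074],
       [  0.        , 391.08474986, 194.24949899],
       [  0.        ,   0.        ,   1.        ]]), 'k1': -0.0688215666854792, 'R': array([[ 0.86676427,  0.49862227,  0.00977411],
       [ 0.43432609, -0.74507465, -0.50618634],
       [-0.24511334,  0.44298939, -0.86236874]]), 't': array([-558.47652419, -255.49156851, 114
[... 159 characters left out ...]
    ,   1.        ]]), 'k1': -0.04676218530972524, 'R': array([[ 0.99847217, -0.05099753,  0.02127367],
       [-0.00841243, -0.52080098, -0.85363667],
       [ 0.05461271,  0.8521535 , -0.5204343 ]]), 't': array([-646.57952829,   57.54887949,  971.36361953])}
wrist {'mtx': array([[285.48358711,   0.        , 253.80721258],
       [  0.        , 285.48358711, 194.03355896],
       [  0.        ,   0.        ,   1.        ]]), 'k1': -0.04403056021017685, 'R': array([[-3.48998355e-01,  9.37122975e-01,  8.23321931e-04],
       [ 8.93653278e-01,  3.32544868e-01,  3.01326616e-01],
       [ 2.82106303e-01,  1.05898258e-01, -9.53520630e-01]]), 't': array([623.24632231, -40.89749964, 378.38352482])}
```

View pics/scene0.png

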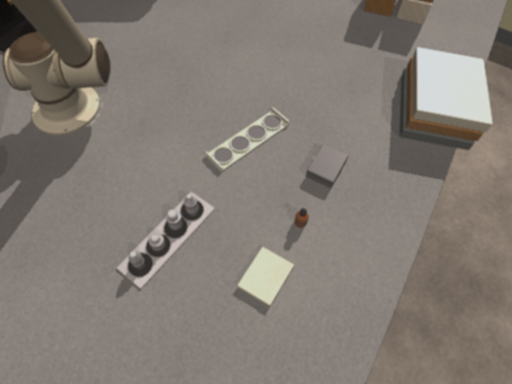

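View pics/side0.png

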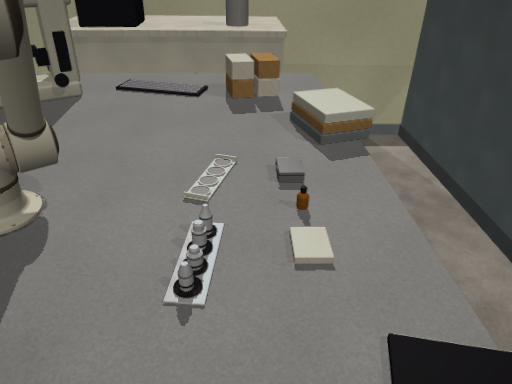

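View pics/wrist0.png

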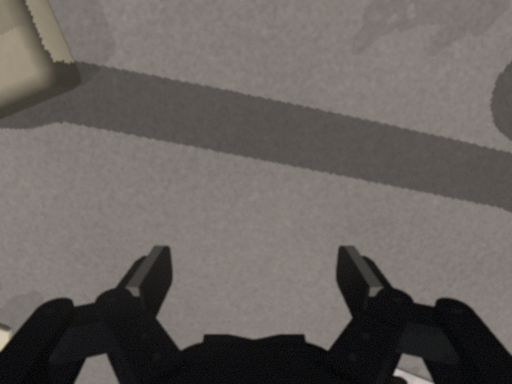

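The tray with four lenses lies at scene pixels (120–213, 195–283) and the empty rack at (205–290, 110–170). The bottle is at (302,217), the tissue pack at (266,276) and the slide box at (327,165). I'll zoom in next.

```bash
cat > h.py <<'E'
import numpy as np,cv2
def load(n): 
    z=np.load(n); return {k:z[k] for k in z}
def ray(c,uv):
    K=c['mtx']; p=np.array([(uv[0]-K[0,2])/K[0,0],(uv[1]-K[1,2])/K[1,1]]); q=p.copy()
    for _ in range(20): q=p/(1+c['k1']*(q@q))
    d=c['R'].T@np.array([q[0],q[1],1]); o=-c['R'].T@c['t']; return o,d
def onplane(c,uv,z):
    o,d=ray(c,np.array(uv,float)); return o+d*(z-o[2])/d[2]
def proj(c,X):
    q=c['R']@np.array(X,float)+c['t']; q=q[:2]/q[2]; q=q*(1+c['k1']*(q@q)); K=c['mtx']
    return np.array([K[0,0]*q[0]+K[0,2],K[1,1]*q[1]+K[1,2]])
E
python3 - <<'E'
import cv2
a=cv2.imread('pics/scene0.png')[95:295,110:310]; cv2.imwrite('pics/sc_z.png',cv2.resize(a,(600,600),interpolation=cv2.INTER_CUBIC))
a=cv2.imread('pics/side0.png')[150:300,150:250]; cv2.imwrite('pics/si_z.png',cv2.resize(a,(400,600),interpolation=cv2.INTER_CUBIC))
E
```

```text
(no output)
```

View pics/sc_z.png

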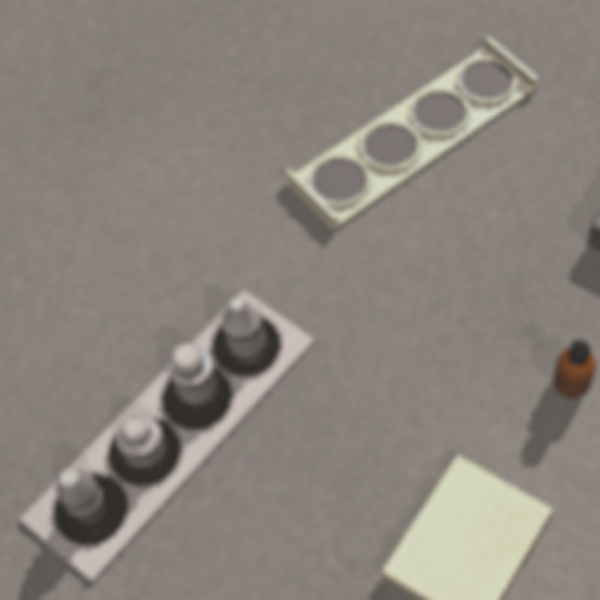

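View pics/si_z.png

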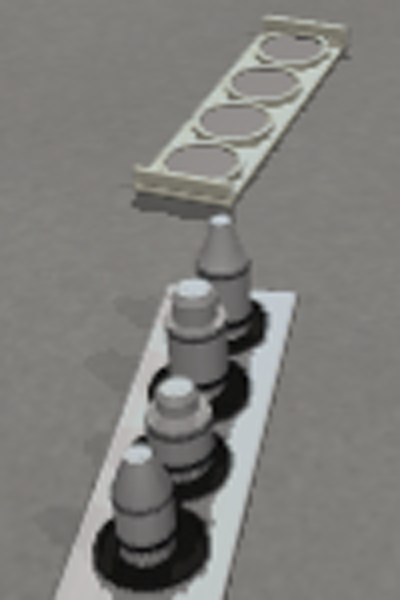

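From the left, the tray order is long plain cone (b), stepped (c), short (a), two-part cone (d). Next I measure the plates and check the lens heights.

```bash
python3 - <<'E'
from h import *
for n in ['scene','side']:
    c=load(n+'0.npz'); im=c['im']; hsv=cv2.cvtColor(im,cv2.COLOR_BGR2HSV)
    m=((im.min(2)>135)|((hsv[...,2]>160))).astype(np.uint8)
    m=cv2.morphologyEx(m,cv2.MORPH_CLOSE,np.ones((3,3)))
    cs,_=cv2.findContours(m,cv2.RETR_EXTERNAL,cv2.CHAIN_APPROX_NONE)
    for k in cs:
        a=cv2.contourArea(k); x,y,w,h=cv2.boundingRect(k)
        if a<250 or x+w/2>330 or y<100: continue
        P=np.array([onplane(c,p[0],6)[:2] for p in k],np.float32)
        r=cv2.minAreaRect(P); print(n,a,(x,y,w,h),np.round(r[0],1),np.round(r[1],1),round(r[2],1))
    # holes of rack
    m=((im.min(2)>120)&(hsv[...,2]>135)).astype(np.uint8)
    cs,hi=cv2.findContours(m,cv2.RETR_CCOMP,cv2.CHAIN_APPROX_NONE)
    for k,h in zip(cs,hi[0]):
        if h[3]>=0 and cv2.contourArea(k)>60:
            e=cv2.fitEllipse(k); P=np.array([onplane(c,p[0],11)[:2] for p in k],np.float32)
            print(n,'hole',np.round(e[0],1),np.round(e[1],1),onplane(c,e[0],10).round(1))
E
```

```text
scene 1752.5 (238, 246, 57, 59) [ 763.1 -145.8] [113.2  87.9] 88.5
scene 454.0 (117, 218, 50, 57) [ 486.9 -227.7] [163.8  41.1] 81.9
scene 717.5 (133, 191, 82, 97) [ 514.1 -182.5] [261.3  80.6] 83.4
scene 1482.5 (206, 111, 78, 58) [527.9 169.8] [234.3  76.3] 70.7
scene hole [103.4 118. ] [11.4 16.5] [134.5  23.7  10. ]
scene hole [166.8  74. ] [ 6.9 14.3] [186.1 260.7  10. ]
scene hole [226.6 365.9] [ 9.4 13. ] [ 788.8 -357.6   10. ]
scene hole [306.4 367.8] [ 7.3 15.4] [ 931.2 -280.    10. ]
scene hole [354.2 360.9] [ 9.4 10.4] [1011.4 -219.8   10. ]
scene hole [ 96.7 361.8] [ 9.9 12.3] [ 555.4 -487.4   10. ]
scene hole [118.8 365.8] [18.  29.2] [ 599.5 -469.8   10. ]
scene hole [333.5 361.2] [19.  21.6] [ 974.2 -241.3   10. ]
scene hole [292.7 357.7] [ 9.1 12.4] [ 898.  -276.4   10. ]
scene hole [307.9 357.8] [14.3 23.6] [ 925.3 -261.1   10. ]
scene hole [ 46.6 352.3] [ 9.3 17.4] [ 452.2 -528.8   10. ]
scene hole [260.2 358.2] [15.4 31.5] [ 840.7 -310.5   10. ]
scene hole [ 83.4 355.7] [16.6 23.4] [ 523.6 -492.7   10. ]
scene hole [  9.3 348.4] [ 8.7 16.7] [ 377.6 -566.    10. ]
sc
[... 2257 characters left out ...]
8.6 113.4] [ 8.6 14.4] [338.5 160.5  10. ]
scene hole [243.4 141.4] [ 31.9 100.9] [527.1 152.4  10. ]
scene hole [281.2 105.5] [ 9.3 14. ] [555.1 322.8  10. ]
scene hole [196.8  99.5] [11.4 17.4] [328.2 218.1  10. ]
scene hole [352.1  86. ] [12.2 18.6] [704.7 506.   10. ]
scene hole [331.4  28.3] [ 6.1 16.7] [536.9 730.9  10. ]
scene hole [227.2  34.3] [25.  36.3] [246.8 518.5  10. ]
scene hole [339.9  24.5] [10.1 13.8] [553.9 766.3  10. ]
side 1094.0 (290, 227, 44, 31) [ 768.1 -135.3] [109.  86.] 88.5
side 518.0 (192, 222, 32, 83) [ 540.2 -185.8] [260.9  28. ] 83.9
side 500.0 (163, 219, 40, 84) [ 490.  -175.5] [268.4  33.6] 83.0
side 852.5 (184, 154, 52, 45) [532.3 190.5] [263.8  77.1] 70.8
```

```bash
python3 - <<'E'
from h import *
S=load('scene0.npz');D=load('side0.npz')
tp={'b':((238,302),(219,219)),'c':((188,355),(194,289)),'a':((138,432),(175,392)),'d':((73,478),(136,455))}
for k,(u,v) in tp.items():
    o1,d1=ray(S,np.array([u[0]/3+110-.33,u[1]/3+95-.33]));o2,d2=ray(D,np.array([v[0]/4+150-.4,v[1]/4+150-.4]))
    t=np.linalg.lstsq(np.c_[d1,-d2],o2-o1,rcond=None)[0]
    a=o1+t[0]*d1;b=o2+t[1]*d2; print(k,((a+b)/2).round(1),np.linalg.norm(a-b).round(1))
E
```

```text
b [527.5 -94.2  82.7] 1.5
c [ 517.  -147.9   73.5] 1.6
a [ 512.7 -213.2   55.6] 5.3
d [ 498.7 -269.3   64.7] 3.4
```

Triangulated tops are z≈83, 74, 56 and 65 mm. So left to right the order is d, c, a, b, which corrects my first reading: the leftmost is the tallest. I'm moving above the leftmost lens, turned so the jaws open across the row.

```bash
python3 -m jog '[[[-46,35,0,-10],[-92,71,0,-20],[-138,106,0,-30],[-184,142,0,-40],[-230,177,0,-50]]]' 60
```

```text
clock: 0.78
position: [372.6, -337.6, 404.1]
ee_rot: [-0.579, 0.815, 0.001, 0.0]
contact_force: [0.7, -0.4, 0.7]
gripper_width: 60.1
```

```bash
cat > go.py <<'E'
import sys
from bench import arm; import numpy as np
from scipy.spatial.transform import Rotation as R
x,y,z,yaw=map(float,sys.argv[1:5])
s=arm.read_state(); r=R.from_quat(s['ee_rot']).as_matrix()
d=r.T@(np.array([x,y,z])-s['position'])
cur=np.degrees(np.arctan2(r[1,1],r[0,1])); dy=(yaw-cur+180)%360-180
print('shift',d.round(1),'spin',round(-dy,1),'tilt',r[:,2].round(3),'joints',s['joints'].round(2),s['clock'])
E
python3 go.py 526 -93 390 173.4
```

```text
shift [-281.5  -64.3   14.4] spin -12.6 tilt [-0.001  0.002 -1.   ] joints [-0.41  0.18 -0.29 -0.   -1.11  0.08] 0.775
```

```bash
python3 -m jog '[[[-60,-14,3,-3],[-120,-28,6,-6],[-180,-42,9,-9],[-235,-54,12,-12.6],[-281,-64,14,-12.6]]]'; python3 -m jog '[[[0,0,0,0],[0,0,0,0],[0,0,0,0],[0,0,0,0],[0,0,0,0]]]'; python3 go.py 526 -93 390 173.4; python3 - <<'E'
from bench import arm
import cv2,numpy as np
p=arm.camera_params('wrist'); im,d=arm.get_image('wrist')
cv2.imwrite("pics/w1.png",im); np.savez("w1.npz",im=im,d=d,**p)
E
```

```text
clock: 1.4
position: [526.3, -91.3, 390.1]
ee_rot: [-0.666, 0.746, 0.001, 0.0]
contact_force: [0.8, -0.4, -0.4]
gripper_width: 59.9
clock: 2.02
position: [526.0, -91.9, 390.2]
ee_rot: [-0.665, 0.747, 0.001, 0.0]
contact_force: [0.1, -0.7, 0.4]
gripper_width: 59.9
shift [ 1.1 -0.1  0.2] spin -0.0 tilt [-0.001  0.002 -1.   ] joints [ 0.13  0.24 -0.24 -0.   -1.09 -0.25] 2.025
```

View pics/w1.png

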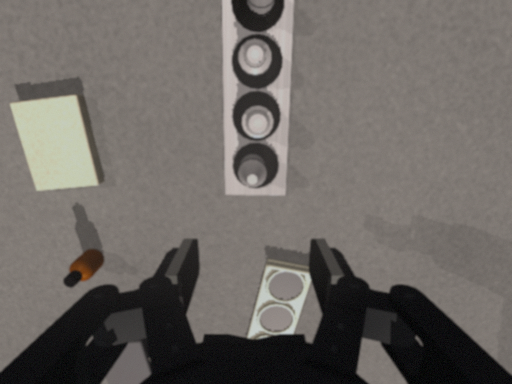

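Wrist view: the cups are centred near (256,165), (256,116) and (257,61), with noses at (252,180), (258,121) and (255,54). The fourth is cut off at the top, and the rack is visible below at (285,285).

```bash
python3 - <<'E'
from h import *
c=load('w1.npz'); im=c['im']
g=im.max(2)
m=(g<60).astype(np.uint8); m[235:]=0
cs,_=cv2.findContours(m[:, 200:320],cv2.RETR_EXTERNAL,cv2.CHAIN_APPROX_NONE)
for k in cs:
    if cv2.contourArea(k)>200:
        k=cv2.convexHull(k)+np.array([200,0]); (x,y),ax,_=cv2.fitEllipse(k)
        print('cup',(round(x,1),round(y,1)),np.round(ax,1),onplane(c,(x,y),10.5).round(1))
a=im[0:220,200:320]; cv2.imwrite('pics/w1z.png',cv2.resize(a,None,fx=2.7,fy=2.7,interpolation=cv2.INTER_CUBIC))
w=(im.min(2)>150).astype(np.uint8)
for n,u,z in [('d',(252,180),83),('c',(257.5,122),75),('a',(255.5,55),60)]: print(n,onplane(c,u,z).round(1))
# rack holes
hsv=cv2.cvtColor(im,cv2.COLOR_BGR2HSV)
for u in [(285,285.5),(276,318)]: print('rack',onplane(c,u,10).round(1))
for u in [(227,194.5),(285,194.5)]: print('traycorner',onplane(c,u,6).round(1))
E
```

```text
cup (255.4, 164.6) [42.1 42.7] [524.6 -94.8  10.5]
cup (255.9, 115.2) [44.9 47. ] [ 517.2 -153.7   10.5]
cup (256.7, 60.6) [47.5 52.5] [ 509.6 -213.    10.5]
cup (257.2, 1.6) [50.2 58. ] [ 502.3 -271.8   10.5]
d [528.5 -94.6  83. ]
c [ 516.7 -149.6   75. ]
a [ 511.4 -211.5   60. ]
rack [502.4  85.3  10. ]
rack [520.4 141.2  10. ]
traycorner [565.8 -58.9   6. ]
traycorner [491.  -50.2   6. ]
```

View pics/w1z.png

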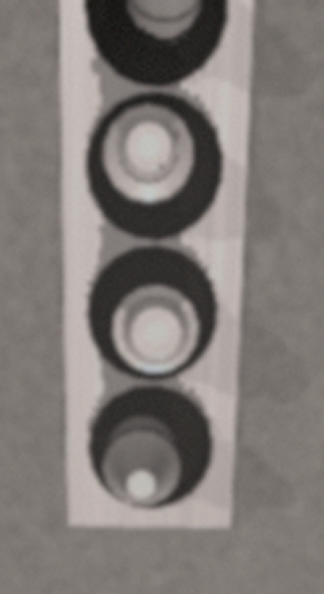

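Both views agree on the cups. I'm descending on lens d at the left end.

```bash
python3 go.py 528.2 -94.6 250 173
```

```text
shift [  2.7  -2.6 140.2] spin 0.4 tilt [-0.001  0.002 -1.   ] joints [ 0.13  0.24 -0.24 -0.   -1.09 -0.25] 2.075
```

```bash
python3 -m jog '[[[2.7,-2.6,35,0],[2.7,-2.6,75,0],[2.7,-2.6,115,0],[2.7,-2.6,140,0],[2.7,-2.6,140,0]]]'; python3 go.py 528.2 -94.6 192 173;python3 - <<'E'
from bench import arm
import cv2,numpy as np
p=arm.camera_params('wrist'); im,d=arm.get_image('wrist')
cv2.imwrite("pics/w2.png",im); np.savez("w2.npz",im=im,d=d,**p)
E
```

```text
clock: 2.7
position: [527.6, -94.8, 248.5]
ee_rot: [-0.665, 0.747, 0.002, -0.002]
contact_force: [-0.4, -0.4, 0.5]
gripper_width: 60.0
shift [-0.2 -0.9 56.5] spin 0.4 tilt [-0.006  0.001 -1.   ] joints [ 0.12  0.41 -0.41 -0.   -0.76 -0.24] 2.7
```

View pics/w2.png

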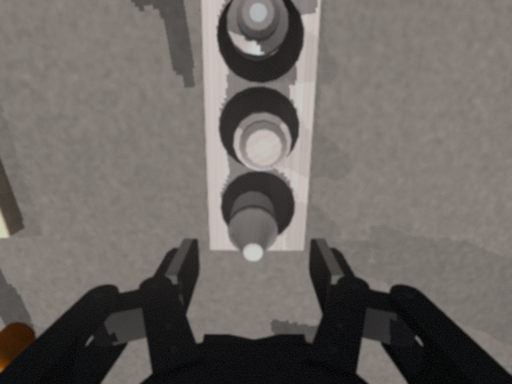

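The nose of d is at (253,252), centred between the fingertips at about x=190 and 318. Continuing down, then closing.

```bash
python3 - <<'E'
from h import *
c=load('w2.npz')
for n,u,z in [('d',(253,252),83),('c',(264,147),75),('a',(258,12),60)]: print(n,onplane(c,u,z).round(1))
E
python3 -m jog '[[[0,-0.5,15,0],[0,-0.5,30,0],[0,-0.5,45,0],[0,-0.5,56,0],[0,-0.5,56,0]]]'; python3 go.py 528.2 -94.6 192 173
```

```text
d [528.3 -95.6  83. ]
c [ 516.6 -148.7   75. ]
a [ 512.1 -212.6   60. ]
clock: 3.38
position: [528.5, -94.7, 192.9]
ee_rot: [-0.665, 0.747, 0.002, -0.001]
contact_force: [0.1, 0.0, -0.1]
gripper_width: 60.1
shift [-0.1  0.3  0.9] spin 0.4 tilt [-0.004  0.001 -1.   ] joints [ 0.12  0.49 -0.45 -0.   -0.63 -0.24] 3.375
```

```bash
python3 -m jog '[[[0,0,0,0],[0,0,0,0],[0,0,0,0],[0,0,0,0],[0,0,0,0]]]' 20; python3 -m jog '[[[0,0,0,0],[0,0,0,0],[0,0,-4,0],[0,0,-15,0],[0,0,-30,0]]]'; python3 - <<'E'
from bench import arm
import cv2,numpy as np
p=arm.camera_params('wrist'); im,d=arm.get_image('wrist')
cv2.imwrite("pics/w3.png",im); np.savez("w3.npz",im=im,d=d,**p)
E
```

```text
clock: 4.0
position: [528.7, -94.7, 193.3]
ee_rot: [-0.665, 0.747, 0.001, -0.001]
contact_force: [0.7, -0.0, 2.5]
gripper_width: 29.5
clock: 4.62
position: [528.6, -94.7, 223.8]
ee_rot: [-0.665, 0.747, 0.002, -0.001]
contact_force: [-0.1, -0.8, -2.2]
gripper_width: 29.1
```

View pics/w3.png

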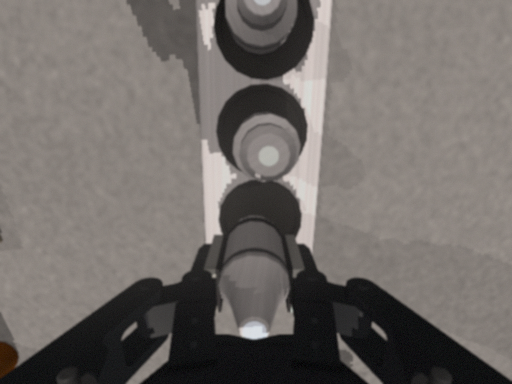

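Grasp of d holds: opening 29 mm, weight felt about 2 N. Next comes the lift and the move to the right-end cup at about (502,86).

```bash
python3 -m jog '[[[0,0,-20,0],[0,0,-45,0],[0,0,-65,0],[0,0,-75,0],[0,0,-75,0]]]'; python3 go.py 502 86 298 161.1
```

```text
clock: 5.3
position: [529.5, -94.8, 302.0]
ee_rot: [-0.665, 0.746, -0.0, 0.001]
contact_force: [-0.9, 0.3, -2.1]
gripper_width: 29.7
shift [-176.4   47.9    4.1] spin 12.3 tilt [ 0.002  0.001 -1.   ] joints [ 0.12  0.34 -0.35 -0.   -0.88 -0.24] 5.3
```

```bash
python3 -m jog '[[[-30,8,2,2],[-75,20,4,5],[-120,33,4,8],[-155,42,4,11],[-176,48,4,12.3]]]';python3 -m jog '[[[0,0,0,0],[0,0,0,0],[0,0,0,0],[0,0,0,0],[0,0,0,0]]]'; python3 go.py 502 86 298 161.1; python3 - <<'E'
from bench import arm
import cv2,numpy as np
for n in ['wrist','scene']:
    p=arm.camera_params(n); im,d=arm.get_image(n)
    cv2.imwrite(f"pics/{n}4.png",im); np.savez(f"{n}4.npz",im=im,d=d,**p)
E
```

```text
clock: 5.92
position: [501.3, 87.1, 297.1]
ee_rot: [-0.582, 0.813, 0.0, 0.0]
contact_force: [0.1, -0.6, -2.1]
gripper_width: 29.4
clock: 6.55
position: [501.3, 86.7, 297.1]
ee_rot: [-0.582, 0.813, 0.0, 0.0]
contact_force: [0.1, -0.3, -2.2]
gripper_width: 29.5
shift [ 0.4 -0.8 -0.9] spin 0.0 tilt [ 0.     0.001 -1.   ] joints [ 0.49  0.3  -0.42 -0.   -0.85 -0.82] 6.55
```

View pics/wrist4.png

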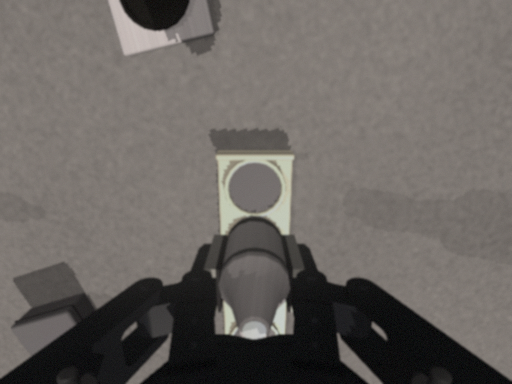

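View pics/scene4.png

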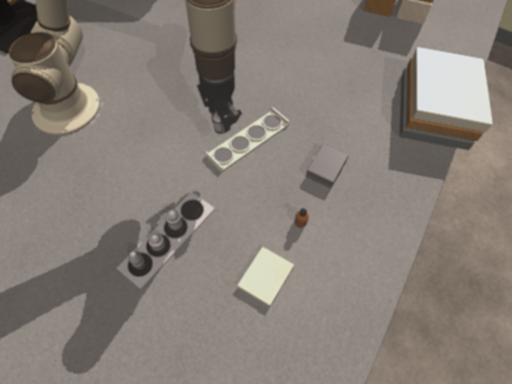

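The target cup shows at wrist pixel (255,188), with the lens between the fingers. I'll cast it to the plane to refine.

```bash
python3 - <<'E'
from h import *
c=load('wrist4.npz'); im=c['im']
m=(cv2.cvtColor(im,cv2.COLOR_BGR2GRAY)<140).astype(np.uint8)
n,l,st,ce=cv2.connectedComponentsWithStats(m,connectivity=4)
i=l[188,255]; print(st[i],ce[i]); x,y,w,h,_=st[i]
print(onplane(c,(x+w/2-.5,y+h/2-.5),8).round(1), onplane(c,(x+w/2-.5,y+h/2-.5),11).round(1))
E
python3 go.py 502 86 210 161.1
```

```text
[ 229  163   52   51 2079] [254.5012025  187.89129389]
[501.8  87.1   8. ] [501.5  86.3  11. ]
shift [ 0.6 -0.9 87.1] spin 0.0 tilt [ 0.     0.001 -1.   ] joints [ 0.49  0.3  -0.42 -0.   -0.85 -0.82] 6.65
```

```bash
python3 -m jog '[[[0,-0.7,20,0],[0,-0.7,45,0],[0,-0.7,65,0],[0,-0.7,80,0],[0,-0.7,87,0]]]'; python3 -m jog '[[[0,0,3,0],[0,0,6,0],[0,0,9,0],[0,0,12,0],[0,0,14,0]]]'; python3 go.py 502 86 193 161.1
```

```text
clock: 7.28
position: [502.0, 86.7, 209.4]
ee_rot: [-0.582, 0.813, 0.0, -0.0]
contact_force: [0.5, 1.1, -1.6]
gripper_width: 29.8
clock: 7.9
position: [502.0, 86.6, 195.4]
ee_rot: [-0.582, 0.813, 0.0, -0.0]
contact_force: [-0.1, -0.8, -1.7]
gripper_width: 29.4
shift [ 0.6 -0.2  2.4] spin 0.0 tilt [-0.  0. -1.] joints [ 0.49  0.45 -0.52 -0.   -0.6  -0.82] 7.9
```

Final approach in 1 mm steps, watching the force.

```bash
python3 -m jog '[[[0,0,0.5,0],[0,0,1,0],[0,0,1.5,0],[0,0,2,0],[0,0,2.4,0]]]'; python3 go.py 502 86 193 161.1
```

```text
clock: 8.52
position: [502.1, 86.7, 193.3]
ee_rot: [-0.582, 0.813, 0.0, -0.0]
contact_force: [-0.7, 0.1, 3.2]
gripper_width: 29.4
shift [ 0.7 -0.2  0.3] spin 0.1 tilt [-0.  0. -1.] joints [ 0.49  0.46 -0.52 -0.   -0.59 -0.82] 8.525
```

Contact felt (+3 N), so I'm releasing and rising.

```bash
python3 -m jog '[[[0,0,0,0],[0,0,0,0],[0,0,0,0],[0,0,0,0],[0,0,0,0]]]' 60; python3 -m jog '[[[0,0,-10,0],[0,0,-30,0],[0,0,-60,0],[0,0,-90,0],[0,0,-110,0]]]'; python3 go.py 517 -149 300 173;  python3 - <<'E'
from bench import arm
import cv2,numpy as np
for n in ['wrist','side']:
    p=arm.camera_params(n); im,d=arm.get_image(n)
    cv2.imwrite(f"pics/{n}5.png",im); np.savez(f"{n}5.npz",im=im,d=d,**p)
E
```

```text
clock: 9.15
position: [502.1, 86.7, 193.3]
ee_rot: [-0.582, 0.813, 0.0, -0.0]
contact_force: [0.5, 0.9, 0.1]
gripper_width: 60.1
clock: 9.78
position: [502.2, 86.7, 305.6]
ee_rot: [-0.582, 0.813, -0.0, 0.001]
contact_force: [-0.3, 0.4, -0.9]
gripper_width: 59.6
shift [218.3 -90.1   5.3] spin -11.8 tilt [ 0.002  0.001 -1.   ] joints [ 0.49  0.29 -0.41  0.   -0.87 -0.82] 9.775
```

View pics/wrist5.png

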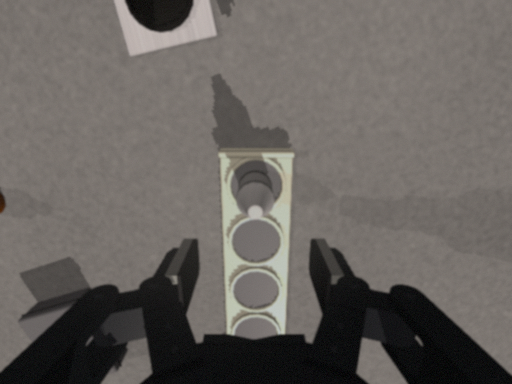

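View pics/side5.png

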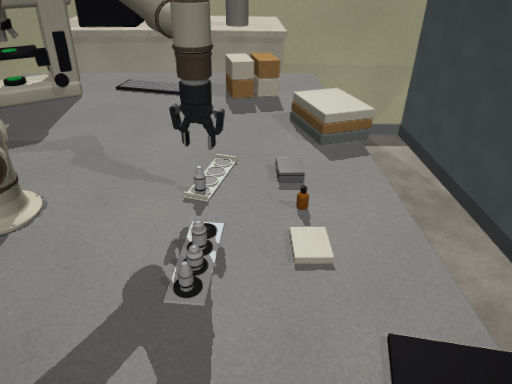

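Lens d stands upright in the right-end cup at (255,190). The other cups are at (256,240), (255,289) and so on. Next is lens c.

```bash
python3 - <<'E'
from h import *
c=load('wrist5.npz')
for u in [(256,240),(255.5,288.5)]: print('rack',onplane(c,u,9.5).round(1))
c=load('w3.npz')
for u,z in [((268.5,156),75),((262,0),60)]: print(onplane(c,u,z).round(1))
E
python3 -m jog '[[[30,-12,2,-2],[80,-33,5,-5],[135,-56,5,-8],[185,-76,5,-11],[218,-90,5,-11.8]]]'; python3 -m jog '[[[0,0,0,0],[0,0,15,0],[0,0,30,0],[0,0,45,0],[0,0,50,0]]]'; python3 go.py 516.8 -149 190 173;python3 - <<'E'
from bench import arm
import cv2,numpy as np
p=arm.camera_params('wrist'); im,d=arm.get_image('wrist')
cv2.imwrite("pics/w6.png",im); np.savez("w6.npz",im=im,d=d,**p)
E
```

```text
rack [520.3 142.4   9.5]
rack [539.7 198.    9.5]
[ 516.9 -148.4   75. ]
[ 512.4 -210.1   60. ]
clock: 10.5
position: [517.1, -150.6, 300.0]
ee_rot: [-0.662, 0.749, -0.0, 0.002]
contact_force: [1.1, 0.2, 0.2]
gripper_width: 60.1
clock: 11.12
position: [517.0, -149.8, 248.3]
ee_rot: [-0.662, 0.749, 0.001, 0.001]
contact_force: [0.2, 0.7, -0.3]
gripper_width: 59.8
shift [-0.6  0.3 58.3] spin -0.0 tilt [ 0.001  0.003 -1.   ] joints [ 0.02  0.41 -0.4  -0.   -0.76 -0.14] 11.125
```

View pics/w6.png

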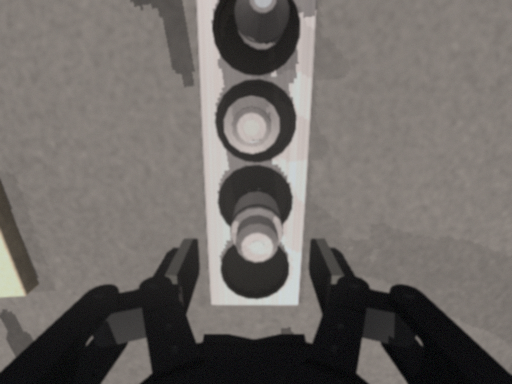

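Nose of c is at (257,245), centred between the fingers. The noses of a (251,126) and b (263,2) are also visible.

```bash
python3 - <<'E'
from h import *
c=load('w6.npz')
for u,z in [((257,245),75),((251,126),60),((263,2),68)]: print(onplane(c,u,z).round(1))
E
python3 -m jog '[[[-0.6,0.3,15,0],[-0.6,0.3,30,0],[-0.6,0.3,45,0],[-0.6,0.3,57,0],[-0.6,0.3,58,0]]]'; python3 -m jog '[[[0,0,0,0],[0,0,0,0],[0,0,0,0],[0,0,0,0],[0,0,0,0]]]' 20; python3 go.py 516.8 -149 190 173
```

```text
[ 516.6 -150.1   75. ]
[ 512.1 -213.3   60. ]
[ 499.5 -268.8   68. ]
clock: 11.8
position: [516.6, -149.2, 189.1]
ee_rot: [-0.662, 0.749, 0.001, 0.001]
contact_force: [-0.9, -1.3, -0.1]
gripper_width: 60.1
clock: 12.42
position: [516.8, -149.2, 189.5]
ee_rot: [-0.662, 0.749, 0.001, 0.001]
contact_force: [0.4, -0.4, 2.0]
gripper_width: 31.5
shift [-0.2 -0.  -0.5] spin -0.0 tilt [-0.     0.003 -1.   ] joints [ 0.02  0.5  -0.45 -0.   -0.62 -0.14] 12.425
```

```bash
python3 -m jog '[[[0,0,0,0],[0,0,-5,0],[0,0,-20,0],[0,0,-45,0],[0,0,-75,0]]]'; python3 -m jog '[[[0,0,-20,0],[0,0,-40,0],[0,0,-45,0],[0,0,-45,0],[0,0,-45,0]]]'; python3 go.py 520.5 142.5 305 161.1
```

```text
clock: 13.05
position: [516.5, -149.4, 265.7]
ee_rot: [-0.662, 0.749, 0.001, 0.001]
contact_force: [0.5, 0.1, -1.3]
gripper_width: 31.4
clock: 13.68
position: [516.2, -149.5, 309.8]
ee_rot: [-0.662, 0.749, 0.002, -0.0]
contact_force: [-0.0, 0.0, -1.5]
gripper_width: 32.1
shift [-290.3   31.5    5.7] spin 11.9 tilt [-0.003  0.003 -1.   ] joints [ 0.02  0.33 -0.34 -0.   -0.91 -0.14] 13.675
```

```bash
python3 -m jog '[[[-25,3,1,1],[-65,7,2,3],[-105,11,3,5],[-145,16,4,7],[-185,20,5,9]]]'; python3 go.py 520.5 142.5 305 161.1
```

```text
clock: 14.3
position: [518.7, 37.8, 304.4]
ee_rot: [-0.601, 0.799, 0.002, -0.001]
contact_force: [0.6, 0.3, -1.3]
gripper_width: 31.3
shift [-101.1   27.4   -0.4] spin 2.8 tilt [-0.005  0.002 -1.   ] joints [ 0.38  0.31 -0.38 -0.   -0.88 -0.66] 14.3
```

```bash
python3 -m jog '[[[-40,11,0,1],[-75,20,0,2],[-95,26,0,3],[-101,27.5,0,2.8],[-101,27.5,0,2.8]]]'; python3 go.py 520.5 142.5 205 161.1;python3 - <<'E'
from bench import arm
import cv2,numpy as np
p=arm.camera_params('wrist'); im,d=arm.get_image('wrist')
cv2.imwrite("pics/w7.png",im); np.savez("w7.npz",im=im,d=d,**p)
E
```

```text
clock: 14.92
position: [520.3, 142.3, 304.0]
ee_rot: [-0.581, 0.814, 0.002, -0.002]
contact_force: [0.4, -0.2, -1.3]
gripper_width: 31.7
shift [-0.3 -0.8 99. ] spin 0.0 tilt [-0.006  0.002 -1.   ] joints [ 0.57  0.34 -0.34 -0.01 -0.9  -0.89] 14.925
```

View pics/w7.png

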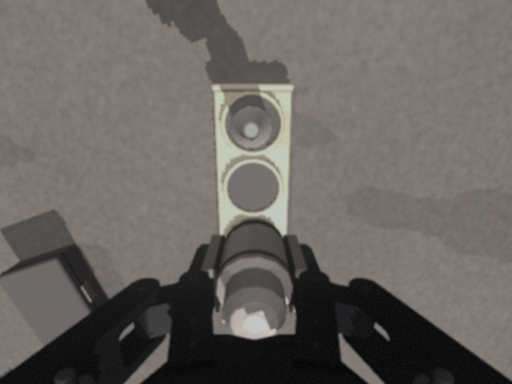

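Target cup is at (253,187), lens c is held straight, and d stands at (251,127). Descending.

```bash
python3 -c "
from h import *
c=load('w7.npz');print(onplane(c,(253,187.5),9.5).round(1))"
python3 -m jog '[[[0,-0.8,20,0],[0,-0.8,45,0],[0,-0.8,70,0],[0,-0.8,90,0],[0,-0.8,99,0]]]'; python3 -m jog '[[[0,0,3,0],[0,0,6,0],[0,0,9,0],[0,0,11,0],[0,0,12.5,0]]]'; python3 go.py 520.5 142.5 189.5 161.1
```

```text
[520.6 143.6   9.5]
clock: 15.6
position: [520.3, 140.6, 204.1]
ee_rot: [-0.581, 0.814, 0.002, -0.003]
contact_force: [0.3, 0.1, -1.7]
gripper_width: 31.4
clock: 16.23
position: [520.2, 140.7, 191.7]
ee_rot: [-0.581, 0.814, 0.002, -0.003]
contact_force: [-0.6, 0.9, -2.3]
gripper_width: 31.6
shift [-1.8  0.2  2.2] spin -0.1 tilt [-0.007  0.001 -1.   ] joints [ 0.56  0.49 -0.45 -0.01 -0.64 -0.89] 16.225
```

```bash
python3 -m jog '[[[-1,0,0,0],[-2,0,0.6,0],[-2.2,0,1.2,0],[-2.2,0,1.8,0],[-2.2,0,2.4,0]]]'; python3 go.py 520.5 142.5 189.5 161.1
```

```text
clock: 16.85
position: [520.9, 142.9, 189.6]
ee_rot: [-0.581, 0.814, 0.002, -0.003]
contact_force: [-2.2, 1.2, 4.6]
gripper_width: 31.4
shift [0.5 0.2 0.1] spin -0.1 tilt [-0.007  0.    -1.   ] joints [ 0.57  0.5  -0.45 -0.01 -0.63 -0.89] 16.85
```

Contact (+4.6 N). I'm releasing, rising and heading back for lens a.

```bash
python3 -m jog '[[[0,0,0,0],[0,0,0,0],[0,0,0,0],[0,0,0,0],[0,0,0,0]]]' 60; python3 -m jog '[[[0,0,-10,0],[0,0,-30,0],[0,0,-60,0],[0,0,-90,0],[0,0,-112,0]]]'; python3 go.py 512 -213 300 173;  python3 - <<'E'
from bench import arm
import cv2,numpy as np
for n in ['wrist']:
    p=arm.camera_params(n); im,d=arm.get_image(n)
    cv2.imwrite(f"pics/{n}8.png",im); np.savez(f"{n}8.npz",im=im,d=d,**p)
E
```

```text
clock: 17.48
position: [520.9, 142.8, 189.6]
ee_rot: [-0.581, 0.814, 0.002, -0.003]
contact_force: [-0.1, 0.5, -0.4]
gripper_width: 60.1
clock: 18.1
position: [521.8, 142.8, 303.8]
ee_rot: [-0.581, 0.814, 0.002, -0.002]
contact_force: [-0.0, -0.5, 0.7]
gripper_width: 59.9
shift [ 339.6 -106.5    3.3] spin -12.0 tilt [-0.005  0.002 -1.   ] joints [ 0.57  0.34 -0.34 -0.01 -0.9  -0.89] 18.1
```

View pics/wrist8.png

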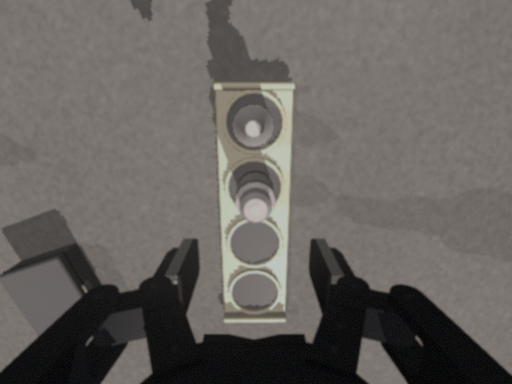

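Both c and d stand upright. The remaining cups are at (255,242) and (255,291).

```bash
python3 - <<'E'
from h import *
c=load('wrist8.npz')
for u in [(255,242),(254.5,291)]: print('rack',onplane(c,u,9.5).round(1))
E
python3 -m jog '[[[30,-9,1,-1],[90,-28,2,-3],[150,-47,3,-6],[210,-66,3,-9],[270,-85,3,-12]]]'; python3 go.py 512 -213 300 173
```

```text
rack [539.3 199.6   9.5]
rack [559.  255.5   9.5]
clock: 18.77
position: [515.1, -139.9, 303.2]
ee_rot: [-0.664, 0.748, 0.001, 0.001]
contact_force: [1.2, -0.0, -0.1]
gripper_width: 59.9
shift [72.9 -5.6  3. ] spin 0.2 tilt [ 0.001  0.003 -1.   ] joints [ 0.04  0.33 -0.36 -0.   -0.88 -0.15] 18.775
```

```bash
python3 -m jog '[[[40,-3,1,0],[65,-5,3,0],[73,-5.6,15,0],[73,-5.6,40,0],[73,-5.6,55,0]]]'; python3 go.py 512 -213 185 173;python3 - <<'E'
from bench import arm
import cv2,numpy as np
p=arm.camera_params('wrist'); im,d=arm.get_image('wrist')
cv2.imwrite("pics/w9.png",im); np.savez("w9.npz",im=im,d=d,**p)
E
```

```text
clock: 19.4
position: [511.6, -212.4, 246.4]
ee_rot: [-0.664, 0.748, 0.002, 0.001]
contact_force: [-0.1, 1.2, -0.6]
gripper_width: 60.2
shift [ 0.8 -0.6 61.4] spin 0.2 tilt [-0.001  0.004 -1.   ] joints [-0.1   0.43 -0.37 -0.01 -0.77 -0.01] 19.4
```

View pics/w9.png

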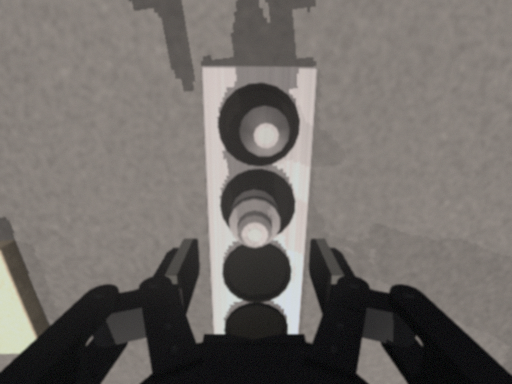

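Nose of a is at (255,235), centred. b's nose is at (266,135). Lowering and closing.

```bash
python3 - <<'E'
from h import *
c=load('w9.npz')
for u,z in [((255,235),60),((266,135),68)]: print(onplane(c,u,z).round(1))
E
python3 -m jog '[[[0.5,-0.6,15,0],[0.5,-0.6,30,0],[0.5,-0.6,45,0],[0.5,-0.6,58,0],[0.5,-0.6,61.5,0]]]'; python3 -m jog '[[[0,0,0,0],[0,0,0,0],[0,0,0,0],[0,0,0,0],[0,0,0,0]]]' 20; python3 go.py 512 -213 185 173
```

```text
[ 511.8 -212.3   60. ]
[ 499.3 -271.    68. ]
clock: 20.08
position: [511.1, -212.4, 182.0]
ee_rot: [-0.664, 0.748, 0.004, -0.001]
contact_force: [0.8, -0.4, 0.6]
gripper_width: 59.9
clock: 20.7
position: [513.0, -212.6, 183.9]
ee_rot: [-0.664, 0.747, 0.001, 0.001]
contact_force: [4.3, -1.1, 5.0]
gripper_width: 32.3
shift [ 0.5  0.9 -1.1] spin 0.3 tilt [ 0.001  0.003 -1.   ] joints [-0.1   0.53 -0.41 -0.01 -0.63 -0.01] 20.7
```

```bash
python3 -m jog '[[[0,0,0,0],[0,0,-5,0],[0,0,-20,0],[0,0,-45,0],[0,0,-75,0]]]'; python3 -m jog '[[[0,0,-20,0],[0,0,-40,0],[0,0,-45,0],[0,0,-45,0],[0,0,-45,0]]]'; python3 go.py 539.5 199.3 305 161.1
```

```text
clock: 21.32
position: [512.2, -212.8, 259.5]
ee_rot: [-0.664, 0.747, 0.002, 0.001]
contact_force: [0.6, 0.8, -1.7]
gripper_width: 32.3
clock: 21.95
position: [511.9, -212.9, 303.5]
ee_rot: [-0.664, 0.748, 0.003, -0.0]
contact_force: [-0.2, 0.2, -2.0]
gripper_width: 32.0
shift [-4.126e+02  2.110e+01  3.000e-01] spin 12.1 tilt [-0.004  0.005 -1.   ] joints [-0.1   0.36 -0.3  -0.01 -0.91 -0.01] 21.95
```

```bash
python3 -m jog '[[[-25,1,0,1],[-70,4,0,3],[-115,6,0,5],[-160,8,0,7],[-205,10,0,9]]]'; python3 -m jog '[[[-45,5,0,1],[-90,10,0,2],[-135,17,0,3],[-165,20,0,3],[-175,22,0,3]]]'; python3 go.py 539.5 199.3 305 161.1
```

```text
clock: 22.58
position: [525.9, -6.8, 303.5]
ee_rot: [-0.603, 0.798, 0.003, -0.001]
contact_force: [-0.0, 0.4, -1.5]
gripper_width: 32.1
clock: 23.2
position: [552.5, 169.2, 302.9]
ee_rot: [-0.583, 0.813, 0.003, -0.002]
contact_force: [-0.4, 0.3, -1.7]
gripper_width: 32.2
shift [-24.3  22.   -1.9] spin 0.2 tilt [-0.008  0.003 -1.   ] joints [ 0.58  0.4  -0.24 -0.01 -0.93 -0.9 ] 23.2
```

```bash
python3 -m jog '[[[-10,10,0,0.2],[-20,18,0,0.2],[-24.3,22,0,0.2],[-24.3,22,0,0.2],[-24.3,22,0,0.2]]]'; python3 go.py 539.5 199.3 203 161.1;python3 - <<'E'
from bench import arm
import cv2,numpy as np
p=arm.camera_params('wrist'); im,d=arm.get_image('wrist')
cv2.imwrite("pics/w10.png",im); np.savez("w10.npz",im=im,d=d,**p)
E
```

```text
clock: 23.82
position: [539.5, 199.0, 303.2]
ee_rot: [-0.581, 0.814, 0.003, -0.002]
contact_force: [-0.5, -0.1, -1.6]
gripper_width: 32.5
shift [ -0.3  -0.8 100.2] spin -0.1 tilt [-0.008  0.003 -1.   ] joints [ 0.63  0.39 -0.25 -0.01 -0.93 -0.96] 23.825
```

View pics/w10.png

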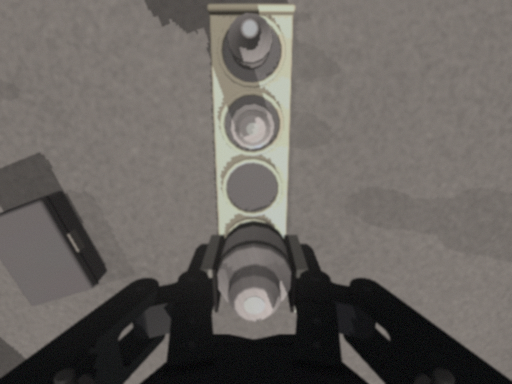

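Target cup 3 is at (252,187), c at (252,123) and d at (251,45), all upright. I'll check slide box clearance, then descend.

```bash
python3 -c "
from h import *
c=load('w10.npz');print(onplane(c,(252,187.5),9.5).round(1),onplane(c,(105,270),34).round(1),onplane(c,(47,195),34).round(1))"
python3 -m jog '[[[0,-0.8,20,0],[-0.5,-0.8,45,0],[-1,-0.8,70,0],[-1.5,-0.8,90,0],[-1.5,-0.8,99,0]]]'; python3 -m jog '[[[0,0,5,0],[0,0,9,0],[0,0,12,0],[0,0,15,0],[0,0,17.5,0]]]'; python3 go.py 539.5 199.3 184 161.1
```

```text
[540.1 200.2   9.5] [699.2 225.3  34. ] [712.8 140.1  34. ]
clock: 24.5
position: [539.9, 199.9, 203.1]
ee_rot: [-0.581, 0.814, 0.003, -0.003]
contact_force: [-0.8, 0.1, -1.2]
gripper_width: 32.4
clock: 25.12
position: [539.8, 200.0, 185.6]
ee_rot: [-0.581, 0.814, 0.003, -0.003]
contact_force: [1.1, 0.1, -1.4]
gripper_width: 32.7
shift [0.7 0.1 1.6] spin -0.1 tilt [-0.009  0.002 -1.   ] joints [ 0.63  0.55 -0.36 -0.01 -0.67 -0.96] 25.125
```

```bash
python3 -m jog '[[[0,0,0.4,0],[0,0,0.8,0],[0,0,1.2,0],[0,0,1.6,0],[0,0,1.8,0]]]'; python3 go.py 539.5 199.3 184 161.1
```

```text
clock: 25.75
position: [539.8, 200.0, 184.0]
ee_rot: [-0.581, 0.814, 0.003, -0.003]
contact_force: [-0.9, 0.7, 0.7]
gripper_width: 32.3
shift [ 0.8  0.1 -0. ] spin -0.1 tilt [-0.009  0.002 -1.   ] joints [ 0.63  0.55 -0.36 -0.01 -0.67 -0.96] 25.75
```

Contact is just beginning, so I'll go 0.8 mm further and then release.

```bash
python3 -m jog '[[[0,0,0.3,0],[0,0,0.6,0],[0,0,0.8,0],[0,0,0.8,0],[0,0,0.8,0]]]'; python3 -m jog '[[[0,0,0,0],[0,0,0,0],[0,0,0,0],[0,0,0,0],[0,0,0,0]]]' 60; python3 -m jog '[[[0,0,-10,0],[0,0,-30,0],[0,0,-60,0],[0,0,-90,0],[0,0,-117,0]]]'; python3 go.py 499.4 -270.3 300 173;  python3 - <<'E'
from bench import arm
import cv2,numpy as np
for n in ['wrist']:
    p=arm.camera_params(n); im,d=arm.get_image(n)
    cv2.imwrite(f"pics/{n}11.png",im); np.savez(f"{n}11.npz",im=im,d=d,**p)
E
```

```text
clock: 26.38
position: [539.8, 200.0, 184.0]
ee_rot: [-0.581, 0.814, 0.003, -0.003]
contact_force: [-2.7, 0.8, 6.3]
gripper_width: 32.6
clock: 27.0
position: [539.8, 200.0, 183.8]
ee_rot: [-0.581, 0.814, 0.003, -0.003]
contact_force: [-0.1, 0.1, 0.6]
gripper_width: 59.8
clock: 27.62
position: [540.8, 199.7, 302.8]
ee_rot: [-0.581, 0.814, 0.003, -0.002]
contact_force: [0.4, 0.1, 0.6]
gripper_width: 59.8
shift [ 457.9 -113.7    1.8] spin -12.0 tilt [-0.007  0.003 -1.   ] joints [ 0.63  0.4  -0.25 -0.01 -0.93 -0.96] 27.625
```

View pics/wrist11.png

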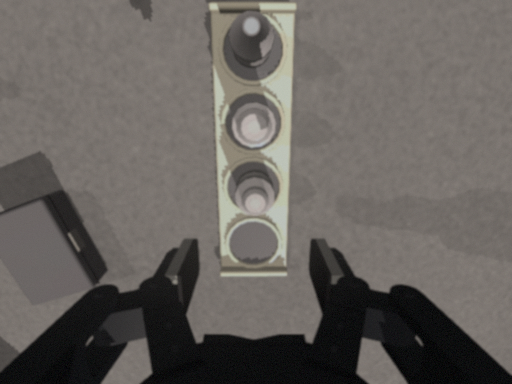

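Lenses d, c and a stand upright in cups 1–3. The last cup is at (254,242). Heading back for b.

```bash
python3 -c "
from h import *
c=load('wrist11.npz');print(onplane(c,(254,242),9.5).round(1))"
python3 -m jog '[[[30,-8,0,-1],[85,-22,0,-3],[140,-35,0,-6],[195,-49,0,-9],[250,-62,0,-12]]]'; python3 -m jog '[[[50,0,0,0],[105,0,0,0],[155,0,0,0],[190,0,0,0],[200,0,0,0]]]'; python3 go.py 499.4 -270.3 250 173
```

```text
[558.4 256.1   9.5]
clock: 28.3
position: [519.1, -58.0, 306.0]
ee_rot: [-0.664, 0.748, 0.002, 0.002]
contact_force: [1.1, 0.2, -0.2]
gripper_width: 60.1
clock: 28.92
position: [494.9, -258.4, 305.0]
ee_rot: [-0.663, 0.749, 0.002, 0.002]
contact_force: [0.1, 0.5, -0.3]
gripper_width: 60.0
shift [11.6 -5.9 54.9] spin 0.1 tilt [ 0.001  0.006 -1.   ] joints [-0.19  0.37 -0.29 -0.01 -0.91  0.08] 28.925
```

```bash
python3 -m jog '[[[6,-3,5,0],[11.5,-6,15,0],[11.5,-6,30,0],[11.5,-6,45,0],[11.5,-6,54,0]]]'; python3 go.py 499.4 -270.3 188 173;python3 - <<'E'
from bench import arm
import cv2,numpy as np
p=arm.camera_params('wrist'); im,d=arm.get_image('wrist')
cv2.imwrite("pics/w12.png",im); np.savez("w12.npz",im=im,d=d,**p)
E
```

```text
clock: 29.55
position: [499.3, -269.7, 249.2]
ee_rot: [-0.663, 0.748, 0.003, 0.002]
contact_force: [0.3, -0.8, -1.2]
gripper_width: 59.8
shift [ 1.  -0.3 61.2] spin 0.1 tilt [-0.001  0.007 -1.   ] joints [-0.21  0.45 -0.33 -0.01 -0.8   0.1 ] 29.55
```

View pics/w12.png

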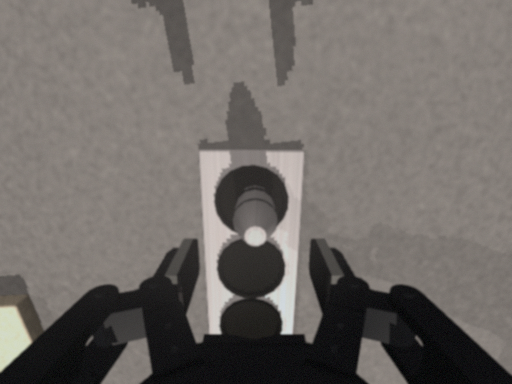

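Nose of b is at (255,236), centred. Lowering and closing.

```bash
python3 -c "
from h import *
c=load('w12.npz');print(onplane(c,(255,236),68).round(1))"
python3 -m jog '[[[0.7,0,15,0],[0.7,0,30,0],[0.7,0,45,0],[0.7,0,56,0],[0.7,0,60,0]]]'; python3 -m jog '[[[0,0,0,0],[0,0,0,0],[0,0,0,0],[0,0,0,0],[0,0,0,0]]]' 20; python3 go.py 499.4 -270.3 188 173
```

```text
[ 499.4 -271.    68. ]
clock: 30.22
position: [498.7, -269.9, 187.4]
ee_rot: [-0.663, 0.749, 0.004, 0.001]
contact_force: [1.2, -0.8, 0.3]
gripper_width: 59.9
clock: 30.85
position: [498.9, -270.0, 188.0]
ee_rot: [-0.663, 0.748, 0.004, 0.001]
contact_force: [-0.8, 0.2, 2.4]
gripper_width: 27.3
shift [ 0.3 -0.5 -0. ] spin 0.1 tilt [-0.003  0.007 -1.   ] joints [-0.21  0.53 -0.38 -0.01 -0.66  0.1 ] 30.85
```

```bash
python3 -m jog '[[[0,0,0,0],[0,0,-5,0],[0,0,-20,0],[0,0,-45,0],[0,0,-75,0]]]'; python3 -m jog '[[[0,0,-20,0],[0,0,-40,0],[0,0,-45,0],[0,0,-45,0],[0,0,-45,0]]]'; python3 go.py 559 256 305 161.1
```

```text
clock: 31.48
position: [498.9, -270.5, 264.1]
ee_rot: [-0.663, 0.748, 0.004, 0.001]
contact_force: [0.4, 0.3, -1.0]
gripper_width: 27.1
clock: 32.1
position: [498.7, -270.7, 308.2]
ee_rot: [-0.663, 0.749, 0.005, 0.001]
contact_force: [-0.6, -0.3, -1.2]
gripper_width: 27.3
shift [-530.1    3.6    7. ] spin 12.0 tilt [-0.005  0.008 -1.   ] joints [-0.21  0.38 -0.26 -0.01 -0.94  0.1 ] 32.1
```

```bash
python3 -m jog '[[[-25,0,0,1],[-70,0,1,3],[-115,1,2,5],[-160,1,3,7],[-205,1,3,9]]]'; python3 -m jog '[[[-45,8,0,1],[-90,16,0,2],[-135,24,0,3],[-180,32,0,3],[-215,40,0,3]]]'; python3 go.py 559 256 305 161.1
```

```text
clock: 32.72
position: [522.3, -65.6, 305.8]
ee_rot: [-0.602, 0.799, 0.005, -0.001]
contact_force: [0.9, -0.9, -1.4]
gripper_width: 27.5
clock: 33.35
position: [543.1, 153.9, 306.3]
ee_rot: [-0.581, 0.814, 0.005, -0.002]
contact_force: [0.0, -1.1, -1.1]
gripper_width: 27.4
shift [-101.8   18.1    1.8] spin -0.0 tilt [-0.009  0.007 -1.   ] joints [ 0.56  0.37 -0.27 -0.01 -0.93 -0.88] 33.35
```

```bash
python3 -m jog '[[[-40,7,1,0],[-75,13,1,0],[-95,17,1,0],[-102,18,1,0],[-102,18,1,0]]]'; python3 go.py 559 256 205 161.1;python3 - <<'E'
from bench import arm
import cv2,numpy as np
p=arm.camera_params('wrist'); im,d=arm.get_image('wrist')
cv2.imwrite("pics/w13.png",im); np.savez("w13.npz",im=im,d=d,**p)
E
```

```text
clock: 33.98
position: [559.0, 255.7, 305.4]
ee_rot: [-0.581, 0.814, 0.005, -0.002]
contact_force: [-0.7, -1.0, -0.5]
gripper_width: 27.6
shift [  0.   -1.  100.4] spin -0.1 tilt [-0.01   0.006 -1.   ] joints [ 0.69  0.45 -0.15 -0.01 -0.98 -1.01] 33.975
```

View pics/w13.png

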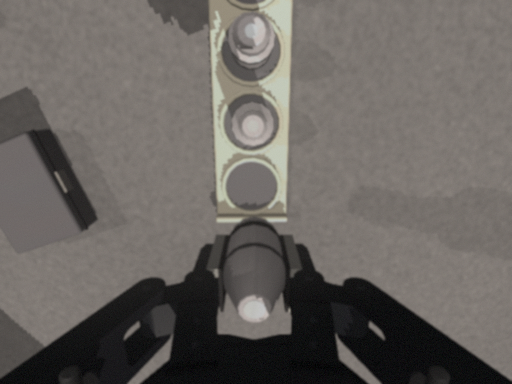

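Cup 4 is at (252,186) and clear, and b is held straight. Descending.

```bash
python3 -c "
from h import *
c=load('w13.npz');print(onplane(c,(252,186),9.5).round(1))"
python3 -m jog '[[[0,-0.8,20,0],[0,-0.8,45,0],[0,-0.8,70,0],[0,-0.8,90,0],[0,-0.8,99,0]]]'; python3 -m jog '[[[0,0,5,0],[0,0,8,0],[0,0,11,0],[0,0,14,0],[0,0,15.5,0]]]'; python3 go.py 559 256 188 161.1
```

```text
[558.8 257.    9.5]
clock: 34.65
position: [558.6, 254.3, 205.6]
ee_rot: [-0.58, 0.814, 0.005, -0.003]
contact_force: [0.1, -0.6, -0.9]
gripper_width: 27.6
clock: 35.28
position: [558.4, 254.4, 190.1]
ee_rot: [-0.58, 0.814, 0.005, -0.003]
contact_force: [-0.9, -0.6, -1.4]
gripper_width: 27.5
shift [-1.7 -0.1  2.1] spin -0.2 tilt [-0.011  0.005 -1.   ] joints [ 0.69  0.59 -0.25 -0.02 -0.74 -1.01] 35.275
```

```bash
python3 -m jog '[[[-1,0,0,0],[-2,0,0.6,0],[-2.2,0,1.2,0],[-2.2,0,1.8,0],[-2.2,0,2.2,0]]]'; python3 go.py 559 256 188 161.1
```

```text
clock: 35.9
position: [559.1, 256.6, 188.1]
ee_rot: [-0.58, 0.814, 0.005, -0.003]
contact_force: [-1.1, 0.5, 0.9]
gripper_width: 27.5
shift [ 0.6 -0.1  0.1] spin -0.2 tilt [-0.011  0.005 -1.   ] joints [ 0.69  0.59 -0.25 -0.02 -0.73 -1.01] 35.9
```

```bash
python3 -m jog '[[[0,0,0.3,0],[0,0,0.6,0],[0,0,0.7,0],[0,0,0.7,0],[0,0,0.7,0]]]'; python3 -m jog '[[[0,0,0,0],[0,0,0,0],[0,0,0,0],[0,0,0,0],[0,0,0,0]]]' 60; python3 -m jog '[[[0,0,-10,0],[0,0,-30,0],[0,0,-60,0],[0,0,-90,0],[0,0,-120,0]]]'; python3 -m jog '[[[-15,0,-20,0],[-40,0,-40,0],[-60,0,-50,0],[-60,0,-50,0],[-60,0,-50,0]]]';  python3 - <<'E'
from bench import arm
import cv2,numpy as np
for n in ['wrist','side','scene']:
    p=arm.camera_params(n); im,d=arm.get_image(n)
    cv2.imwrite(f"pics/{n}14.png",im); np.savez(f"{n}14.npz",im=im,d=d,**p)
a=cv2.imread('pics/side14.png')[130:280,160:340]; cv2.imwrite('pics/side14z.png',cv2.resize(a,None,fx=4,fy=4,interpolation=cv2.INTER_CUBIC))
E
```

```text
clock: 36.52
position: [559.0, 256.6, 188.0]
ee_rot: [-0.58, 0.814, 0.005, -0.003]
contact_force: [-2.6, 0.7, 4.7]
gripper_width: 27.9
clock: 37.15
position: [559.1, 256.6, 187.9]
ee_rot: [-0.58, 0.814, 0.005, -0.003]
contact_force: [0.0, -0.1, 0.2]
gripper_width: 60.1
clock: 37.78
position: [560.3, 255.9, 309.8]
ee_rot: [-0.58, 0.814, 0.005, -0.003]
contact_force: [0.4, 0.5, -0.1]
gripper_width: 59.6
clock: 38.4
position: [580.0, 311.8, 359.6]
ee_rot: [-0.58, 0.814, 0.005, -0.003]
contact_force: [-0.5, 0.7, -0.7]
gripper_width: 60.2
```

View pics/wrist14.png

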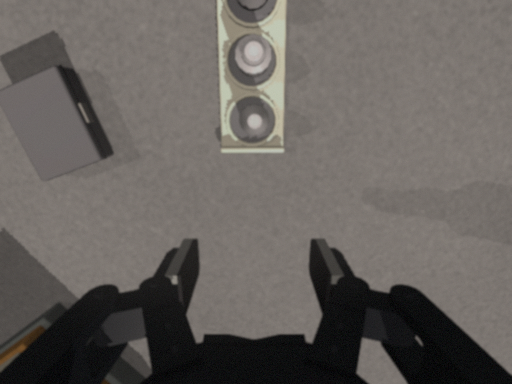

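View pics/side14z.png

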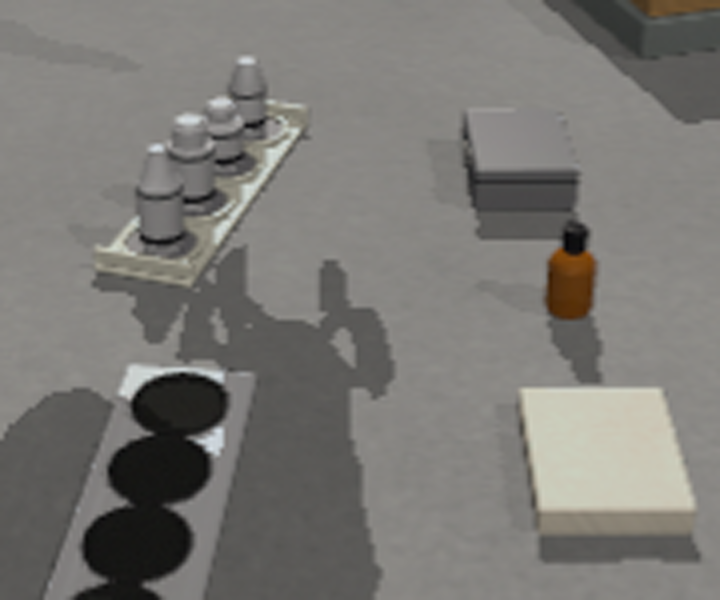

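View pics/scene14.png

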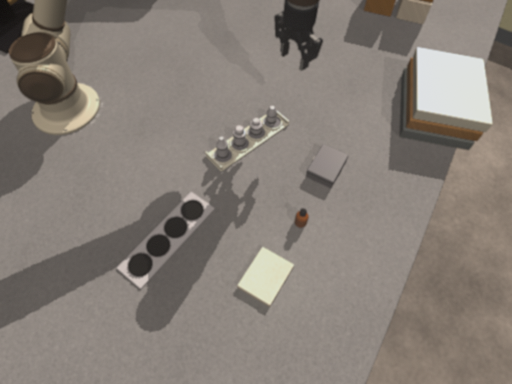

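All four lenses stand upright in the rack at scene pixels (222,147) to (272,115): d, c, a, b from right to left. The tray is empty, and the bottle, box and tissue pack are at the same pixels as at the start.

```bash
python3 -c "
from bench import arm
print(arm.job_done(), arm.read_state()['clock'])"
```

```text
the job is handed in; nothing more can be done
the job is handed in; nothing more can be done
```

All four lenses are in the storage rack in reverse order, and I handed the job in shortly after 38.4 s on the robot's clock. The tray read d, c, a, b from left to right; the rack now reads d, c, a, b from right to left. I gripped each one across the row and released it only after feeling its foot touch the cup floor, at about 3–6 N.

- **Last checks:** in the last scene, side and wrist pictures, every lens stands upright inside its cup and the tray is empty. The bottle, slide box and tissue pack show at the same scene pixels as at the start. The gripper was clear of everything.
- **Disagreements:** I first took the leftmost lens for b by its shape. Triangulated heights showed it was d, and I corrected this before moving anything. Positions from different views agreed to within about 2 mm for the cups and 2–4 mm for the noses. The tool drifted to about 0.7° of tilt by the last placing, with no visible effect. No check failed.

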